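# Load the bench mill and hold its run cap down

### The job

Charge the small bench mill: pick up the white porcelain dish by its stick handle, tip all five grey sample lumps into the mill's open steel chamber, and stand the empty dish upright on the bench again. Then swing the mill's lid shut, and with the gripper press the round black cap in the middle of the lid down by about 10 mm (the mill runs from 8 mm on and the cap bottoms at 12 mm) without ever pushing the mill harder than a firm hand would (40 N). Hold it pressed for 2 s and finish still holding it down - the mill runs only while the cap is held; leave the bottle, the timer and the petri dish where they are.

Things in the scene. Friction and masses are not known exactly. Their poses are not given: they have to be found in the camera images.
- mill: round white bench mill, fixed, 150 mm across the base, 125 mm high to the rim of its steel chamber; origin at the middle of its underside on the bench, z up; black control panel (reaching 90 mm out, 50 mm high) on its -x side, lid hinge post (46 mm wide, reaching 86 mm out, 139 mm high) on its +x side with a mains lead into a flat black bench grommet 120 mm out
- mill_mouth (a point): centre of the chamber's mouth, in the plane of the rim, 125 mm above the bench. The chamber is a steel bowl, 112 mm wide inside at the rim, 84 mm at its floor 52 mm below, with a small two-armed blade on the floor
- mill_lid (a joint): angle of the mill's grey lid in rad: 0 = shut (lying level on the chamber), 1.57 = standing straight up, 1.95 = as far back as it goes; it starts at 1.65 to 1.8. The hinge is damped and stiff: the lid stays where it is left above about 1.3 rad and from 1.15 rad on sinks shut by itself in about 2 s
- mill_lid_hinge (a point): middle of the lid's hinge axis, which runs along the mill's y, 76 mm behind the mouth's centre (mill +x) and 130 mm above the bench. The lid is a disc 126 mm across and 13 mm thick; its centre lies 76 mm from this axis
- mill_lid_tab (a point): outer end of the lid's finger tab (34 mm wide, 6 mm thick), 154 mm from the hinge axis: the top of the lid when it stands open, towards the mill's -x when shut. The open lid's cap side faces away from the chamber; between cap and tab end are 57 mm of free lid on that side
- mill_cap (a joint): travel of the black spring cap into the lid in m: 0 = out, 0.012 = bottomed; the mill runs from 0.008 on. The spring pushes back with 4 N at the start of the travel, 8 N at 8 mm and 10 N at 12 mm
- mill_cap_top (a point): middle of the cap's outer face. The cap is a black disc 42 mm across in the middle of the lid, standing 21 mm proud of it; with the lid shut its face is up, 160 mm above the bench, and it is pressed straight down
- dish: white porcelain casserole (dish with a stick handle), loose, about 0.2 kg: a flared bowl 106 mm across the rim, 60 mm across the foot, 42 mm high, walls 4 mm, inner floor 5 mm up; origin at the middle of the foot's underside, z up through the mouth; the handle points to its -x
- dish_handle (a point): grip point on the dish's handle, 105 mm from the bowl's centre, 34 mm above the dish's underside; the handle is a level bar 16 mm wide and high along the dish's x, from the rim to 148 mm out. Turning the dish about this bar tips the bowl sideways; its wall flares by about 30 degrees, so the lumps come out at a tip of 90 degrees or a little more
- lump_1: one of five equal-looking grey rounded stony lumps, 16 to 20 mm across, 12 g, lying in the dish at the start; origin at its underside as it lies at the start
- lump_2: one of five equal-looking grey rounded stony lumps, 16 to 20 mm across, 12 g, lying in the dish at the start; origin at its underside as it lies at the start
- lump_3: one of five equal-looking grey rounded stony lumps, 16 to 20 mm across, 12 g, lying in the dish at the start; origin at its underside as it lies at the start
- lump_4: one of five equal-looking grey rounded stony lumps, 16 to 20 mm across, 12 g, lying in the dish at the start; origin at its underside as it lies at the start
- lump_5: one of five equal-looking grey rounded stony lumps, 16 to 20 mm across, 12 g, lying in the dish at the start; origin at its underside as it lies at the start
- reagent: reagent bottle, 54 mm across, 114 mm high, blue screw cap; bystander, origin at the middle of its underside
- timer: small white bench timer, 68 x 64 mm, 18 mm high; bystander, origin at the middle of its underside
- petri: closed petri dish, 58 mm across, 17 mm high; bystander, origin at the middle of its underside

How it is judged:
On the way, in this order (a step that is already met when the one before it is completed fails the run):
1. all five lumps are in the mill's chamber, below its rim (horizontal distance between each of lump_1, lump_2, lump_3, lump_4, lump_5 and mill_mouth below 0.055 m and z of each of lump_1, lump_2, lump_3, lump_4, lump_5 in the frame of mill_mouth below -0.01 m), for 0.2 s.
2. the dish stands upright on the bench, let go (angle between dish's own z axis and vertical below 0.1 rad and height (world z) of dish below 0.008 m and contact force between the fingers and dish below 0.1 N and linear speed of dish below 0.03 m/s), for 0.2 s.
3. the lid is shut on the loaded mill (all of step 1 and value of joint mill_lid below 0.06 rad), for 0.2 s.
4. the cap is held pressed, 8 mm or more, for 2 s (value of joint mill_lid below 0.06 rad and value of joint mill_cap above 0.008 m and contact force between the fingers and mill above 3 N), for 2 s.
At the end, for the whole second after the job is handed in: All five lumps in the chamber (within 55 mm of its axis, 10 mm or more below the rim); dish upright on the bench (0.1 rad, 8 mm), still and let go; lid shut (under 0.06 rad); fingers still push on the mill with over 3 N, cap held in by more than 8 mm (all of step 1 and all of step 2 and all of step 4); the arm keeps its last pose, push and grip.
It fails at once if the mill is pushed with more than 40 N (contact force between the fingers and mill above 40 N).
It fails at once if the bottle is moved by more than 20 mm (distance of reagent from where it was at the start of the episode above 0.02 m).
It fails at once if the timer is moved by more than 20 mm (distance of timer from where it was at the start of the episode above 0.02 m).
It fails at once if the petri dish is moved by more than 20 mm (distance of petri from where it was at the start of the episode above 0.02 m).
It also fails if it takes over 72 s, if anything falls off the work surface, if the arm or the gripper's body presses on something with over 40 N, if the wrist force passes 120 N, or if a joint passes its speed limit or range.

### The arm

A 6-joint arm with a two-finger parallel gripper is mounted at the origin on a cart in front of the work surface, level with it; the furniture and walls round the work are solid. World frame = base frame: x ahead of the robot, y to its left, z up, the work surface at z = 0. Lengths are in m, angles in rad, forces in N, time in s.
With the tool pointing down it reaches from about 0.25 to 0.775 m from the base axis. Payload 4 kg.
Tool frame: the origin (TCP) lies midway between the tips of the shut fingers; the grasp point (between the pads) lies 19 mm behind it (robot.tcp_to_grasp is the z of the grasp point in the tool frame, in m); z points along the fingers, y is the line along which they close (so a half turn about z gives the same grasp; the last joint's range is limited). The gripper opens to 94 mm and grips with 3 to 60 N. Pads are 16 mm wide; open, the fingers measure 119 mm over their backs; the gripper's body (75 mm by 177 mm) begins 78 mm behind the grasp point.
Start: joints at [-0.103, 0.087, 1.371, -0, 1.684, -0.103], TCP at [0.55, -0, 0.206] pointing down, gripper open.
Joint ranges: [-3.1, 3.1], [-0.76, 2.03], [0.27, 2.55], [-1.08, 4.22], [0.17, 2.65], [-2.57, 2.57]. Speed limits (rad/s): [2.79, 2.79, 3.14, 3.14, 3.14, 3.14].

### API

Orientations are given as [roll, pitch, yaw] about the fixed x, y, z axes, in that order (R = Rz(yaw) Ry(pitch) Rx(roll)).
In Python, from bench import robot gives the robot as it stands. The module is installed in compiled form; this text tells all that it offers.
- The arm moves only by the tool move_arm, never from a script. Its argument "motion" is one flat list of numbers, 7 for each row, row after row: the turn, a rotation vector about the tool's x, y, z in units of 45 degrees (1.0 is 45 degrees), then the shift along the tool's x, y, z in units of 100 mm (1.0 is 100 mm), then the opening, from 0 (shut) to 1 (fully open). A call has 1 to 12 rows; each row shifts and turns the commanded pose from where the row before left it, along the tool's axes as they then stand; what a row does not reach is not made up. A row lasts 1/12 s, in which the tool goes at most 41.7 mm and 7.16 degrees, less where a joint would pass 70% of its speed; a pose out of reach is approached as far as the arm can. A call with a number of a shift or a turn outside -1 to 1 is refused whole. A call with a gripper value outside its range is refused whole. The fingers move at their own pace and stop on an object; the grip force is fixed at half the most. Time passes only in rows, so rows that do not move let the fingers close. It gives the time, the measured TCP pose, the force, the opening and the grip force at its end, in the units of the state.
- robot.get_obs(): the state, without advancing time (a new reading comes with each control period).
- robot.snapshot(name): name is "scene" or "side" or "wrist"; returns the picture (384x512x3 uint8, red, green, blue); there is no depth.
- robot.get_calibration(name): a dict with "fx", "fy", "cx", "cy" (pixels), "R" (3x3) and "t" (3): a world point X has camera coordinates R X + t. Camera axes: x right, y down, z forward; pixel columns grow to the right and rows downward; lengths in m; the calibration is good to about 2 mm. The wrist camera is an equidistant fisheye: a pixel r from the principal point sees the ray r / f radians off the axis. A picture is of the moment at which its call begins: read the wrist's pose just before it. get_calibration takes no time and is no camera call; for the wrist camera it gives the pose at the moment of the call.
- robot.close_job(): hands the job in; it is judged then, once.
The state is a dict: "time": time; "joint_positions": joint angles; "qvel": joint speeds; "joint_torque": joint torques, N m; "tool_pos": TCP position; "ee_rot": TCP orientation; "wrist_force": force on the tool from outside, world axes, zero at the start; "wrist_torque": the same for the moment, N m; "width": finger opening in m; "finger_force": force on a finger pad.
Only numpy, scipy, OpenCV 4.12 (cv2) and the standard library are available. Lean on these libraries where they do the work, as an engineer would, in place of code of your own. Each camera call takes 0.05 s, during which the arm holds its last target. There are 200 camera calls.

## Working session

There is one attempt and no reset: what is moved stays moved. The work goes in short steps, Python scripts to look and compute and a tool call to move; the robot and the scene stay as the last step left them, time stands still between calls to the robot, and variables do not carry over. Pictures are saved under pics/ and viewed, at most 10 in all, crops included, and the job is handed in when it is done.

Besides the shell and the picture viewer there is one more tool, called after "Call:" as a command line: name --argument value ..., lists and objects as JSON in quotes. move_arm: Moves the arm, as the interface text tells. Shifts and turns lie within -1 to 1; 1 stands for 100 mm of shift or 45 degrees of turn. Its arguments: {"type":"object","properties":{"motion":{"type":"array","items":{"type":"number"}}},"required":["motion"]}

```bash
mkdir -p pics
python3 - <<'E'
from bench import robot
import cv2,numpy as np
o=robot.get_obs();print(o, robot.tcp_to_grasp)
for n in("scene","side","wrist"):
    c=robot.get_calibration(n);im=robot.snapshot(n)
    cv2.imwrite(f"pics/{n}0.png",im[:,:,::-1]);print(n,c)
E
```

```text
{'time': 0.0, 'joint_positions': array([-1.03083225e-01,  8.79385506e-02,  1.37224916e+00,  1.12750850e-05,
        1.68359773e+00, -1.03119420e-01]), 'qvel': array([ 0.00014071, -0.00223953,  0.00034973,  0.00026526,  0.00091349,
       -0.00057942]), 'joint_torque': array([ 1.28542815e-03, -3.40182602e+01, -3.02423716e+01,  7.18220207e-02,
        3.29729996e-02, -1.13141955e-04]), 'tool_pos': array([5.49449458e-01, 6.55097628e-05, 2.04315762e-01]), 'ee_rot': array([-3.13941267e+00, -2.36864835e-04,  1.57083352e+00]), 'wrist_force': array([ 0.05609227,  0.78076679, -0.33438316]), 'wrist_torque': array([-0.00681289,  0.00724603,  0.0034462 ]), 'finger_force': 0.0, 'width': 0.09383762751069794} -0.0188
scene {'fx': 419.1542850338115, 'fy': 419.1542850338115, 'cx': 257.4129128076844, 'cy': 192.31166929522317, 'R': array([[ 0.62891684, -0.77746658,  0.00305547],
       [-0.40522551, -0.3311484 , -0.85213439],
       [ 0.66351782,  0.53468351, -0.52331409]]), 't': array([-0.25667358,  0.34049783,  0.67137217])}
side {'fx': 407.3963650423714, 'fy': 407.3963650423714, 'cx': 263.1744300260913, 'cy': 190.1216190906366, 'R': array([[-0.57973217,  0.81477886,  0.0067836 ],
       [ 0.70218233,  0.50380612, -0.5031097 ],
       [-0.41334077, -0.28690555, -0.86419593]]), 't': array([ 0.21507642, -0.3461567 ,  1.32466971])}
wrist {'fx': 297.3186396354542, 'fy': 297.3186396354542, 'cx': 255.977470158664, 'cy': 192.85774099916176, 'R': array([[ 0.99999769, -0.00152352, -0.00151486],
       [-0.00102762, -0.95837835,  0.28549934],
       [-0.00188678, -0.28549713, -0.95837771]]), 't': array([-0.5491845 , -0.0288    ,  0.39265674])}
```

View pics/scene0.png

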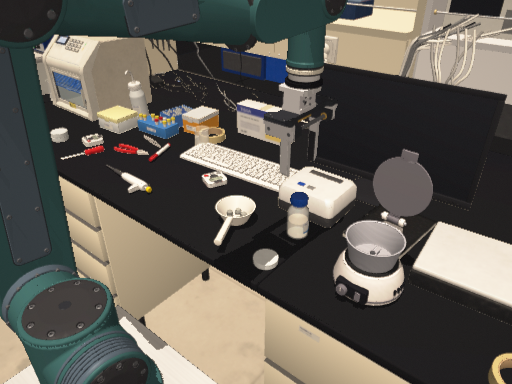

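View pics/side0.png

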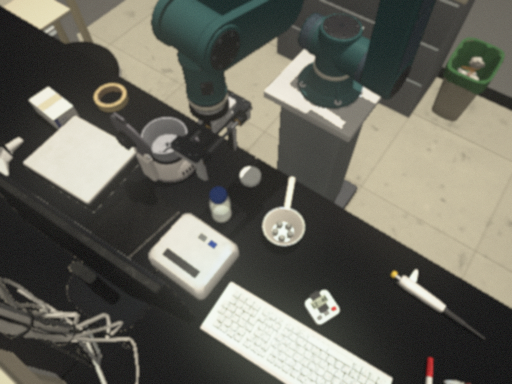

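View pics/wrist0.png

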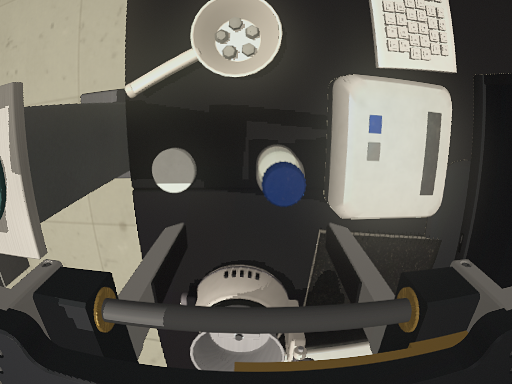

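The scene view shows the dish at about (235,210) with its handle end at (218,242), the bottle at (299,215), the petri dish at (265,259) and the mill mouth at (375,240) with the lid disc at (403,187). The side view has the dish at (284,227) and the handle end at (291,180). In the wrist view the dish is at (236,35) with its handle end at (130,92), the bottle's cap at (283,185) and the mill at the bottom. Next I'll measure the dish and get a first fix on the mill.

```bash
cat > h.py <<'E'
import numpy as np,cv2
from bench import robot
def ray(c,n,px):
    px=np.atleast_2d(np.asarray(px,float));a=(px[:,0]-c['cx'])/c['fx'];b=(px[:,1]-c['cy'])/c['fy']
    if n=='wrist':
        r=np.hypot(a,b)+1e-12;d=np.c_[a/r*np.sin(r),b/r*np.sin(r),np.cos(r)]
    else: d=np.c_[a,b,np.ones(len(a))]
    R=c['R'];return -R.T@c['t'],d@R
def onz(c,n,px,z):
    C,d=ray(c,n,px);return C+d*((z-C[2])/d[:,2])[:,None]
def tri(obs): # [(c,n,px)]
    A=np.zeros((3,3));b=np.zeros(3);L=[]
    for c,n,p in obs:
        C,d=ray(c,n,p);d=d[0]/np.linalg.norm(d);M=np.eye(3)-np.outer(d,d);A+=M;b+=M@C;L.append((C,M))
    X=np.linalg.solve(A,b);return X,[np.linalg.norm(M@(X-C))for C,M in L]
def comp(mask,seed):
    n,l,s,ce=cv2.connectedComponentsWithStats(mask.astype(np.uint8),connectivity=4)
    v=l[seed[1],seed[0]];assert v;return (l==v).astype(np.uint8)
def circ(P):
    A=np.c_[2*P[:,:2],np.ones(len(P))];s=np.linalg.lstsq(A,(P[:,:2]**2).sum(1),rcond=None)[0]
    return s[:2],np.sqrt(s[2]+s[:2]@s[:2])
E
python3 - <<'E'
from h import *
for n,seed in(("side",(291,195)),("wrist",(170,68))):
    c=robot.get_calibration(n);im=cv2.imread(f"pics/{n}0.png")
    m=comp(im.min(2)>95,seed);print(n,cv2.boundingRect(m),m.sum())
    cn=max(cv2.findContours(m,0,1)[0],key=len)[:,0]
    # erode away handle
    r=15 if n=='wrist' else 8
    b=cv2.morphologyEx(cv2.morphologyEx(m,cv2.MORPH_CLOSE,np.ones((25,25))),cv2.MORPH_OPEN,cv2.getStructuringElement(2,(2*r+9,2*r+9)))
    bc=max(cv2.findContours(b,0,1)[0],key=len)[:,0]
    P=onz(c,n,bc,.042)
    if n=='wrist':P=P[(bc[:,1]>2)]
    ce,R=circ(P)
    for _ in range(3):
        k=abs(np.linalg.norm(P[:,:2]-ce,axis=1)-R)<.003;ce,R=circ(P[k])
    Q=onz(c,n,cn,.034)[:,:2];d=np.linalg.norm(Q-ce,axis=1);h=Q[(d>.075)]
    u=h.mean(0)-ce;u/=np.linalg.norm(u)
    print(n,"centre",ce,"R",R,k.mean(),"handle len",d.max(),"dish yaw",np.degrees(np.arctan2(-u[1],-u[0])))
c=robot.get_calibration("scene")
print("mouth~",onz(c,"scene",[375,240],.125),"petri",onz(c,"scene",[265,259],.01),"bottle",onz(c,"scene",[299,200],.114))
E
```

```text
side (262, 176, 44, 71) 1625
side centre [0.52554256 0.1715141 ] R 0.054092307838102156 0.9827586206896551 handle len 0.15472333044897577 dish yaw 24.800672009323517
wrist (0, 0, 283, 295) 30292
wrist centre [ 0.22998628 -0.10141348] R 0.1328137628573709 0.04734848484848485 handle len 0.45721090263930536 dish yaw -113.4956205640803
mouth~ [[ 0.51688684 -0.21285764  0.125     ]] petri [[0.43975602 0.00328732 0.01      ]] bottle [[ 0.55859097 -0.00299021  0.114     ]]
```

Call:
move_arm --motion '[0,0.15,0,0,0,0,1,0,0.15,0,0,0,0,1,0,0,0,0,0,0,1]'

```text
time: 0.4
tool_pos: [0.5497, -0.0033, 0.2038]
ee_rot: [-3.139, -0.238, 1.565]
wrist_force: [-0.8, -0.4, -0.7]
width: 0.0942
finger_force: 0.0
```

Run:
```python
from h import *
o=robot.get_obs();print(o['joint_positions'],o['tool_pos'],o['ee_rot'])
```

```text
[-0.25668129  0.10489997  1.37431837  0.23200543  1.72112049 -0.22276784] [ 0.54965262 -0.00333858  0.20378004] [-3.13873309 -0.23762697  1.56467097]
```

Call:
move_arm --motion '[0,-0.15,0,0,0,0,1,0,-0.15,0,0,0,0,1,0,0,0,0.27,-0.21,0,1,0,0,0,0.27,-0.21,0,1,0,0,0,0.27,-0.21,0,1,0,0,0,0.27,-0.21,0,1,0,0,0,0.26,-0.22,0,1]'

```text
time: 0.98
tool_pos: [0.4427, 0.1354, 0.2053]
ee_rot: [3.141, 0.001, 1.571]
wrist_force: [0.4, 0.1, 0.3]
width: 0.0937
finger_force: 0.0
```

Call:
move_arm --motion '[0,0,0.145,0,0,0,1,0,0,0.145,0,0,0,1,0,0,0.145,0,0,0,1,0,0,0.145,0,0,0,1,0,0,0.145,0,0,0,1,0,0,0.145,0,0,0,1,0,0,0.145,0,0,0,1,0,0,0.145,0,0,0,1,0,0,0.145,0,0,0,1,0,0,0.14,0,0,0,1,0,0,0,0,0,0,1]'

```text
time: 1.9
tool_pos: [0.4438, 0.1342, 0.2054]
ee_rot: [3.14, 0.0, 0.435]
wrist_force: [-0.6, -0.0, -0.7]
width: 0.0945
finger_force: 0.0
```

Run:
```python
from h import *
o=robot.get_obs();print(o['joint_positions'],o['tool_pos'],o['ee_rot'])
ims=[]
for n in("wrist","scene","side"):
    im=robot.snapshot(n)[:,:,::-1].copy();cv2.imwrite(f"pics/{n}1.png",im);ims.append(im)
    c=robot.get_calibration(n)
    if n=="wrist":np.savez("cw1.npz",**c)
a=cv2.resize(ims[0],(400,300))
s=cv2.resize(ims[1][140:320,320:460],(400,514)) ; d=cv2.resize(ims[2][95:195,100:220],(400,333))
W=np.zeros((600,800,3),np.uint8);W[:300,:400]=a;W[:514,400:]=s;W[300:,:400]=cv2.resize(ims[2][95:195,90:224],(400,300));cv2.imwrite("pics/m1.png",W)
```

```text
[ 1.72157758e-01 -1.06748438e-01  1.56325557e+00 -1.17737211e-03
  1.68504899e+00  1.30818368e+00] [0.44376824 0.13419493 0.20536386] [3.14045356e+00 2.68303351e-04 4.34636010e-01]
```

View pics/m1.png

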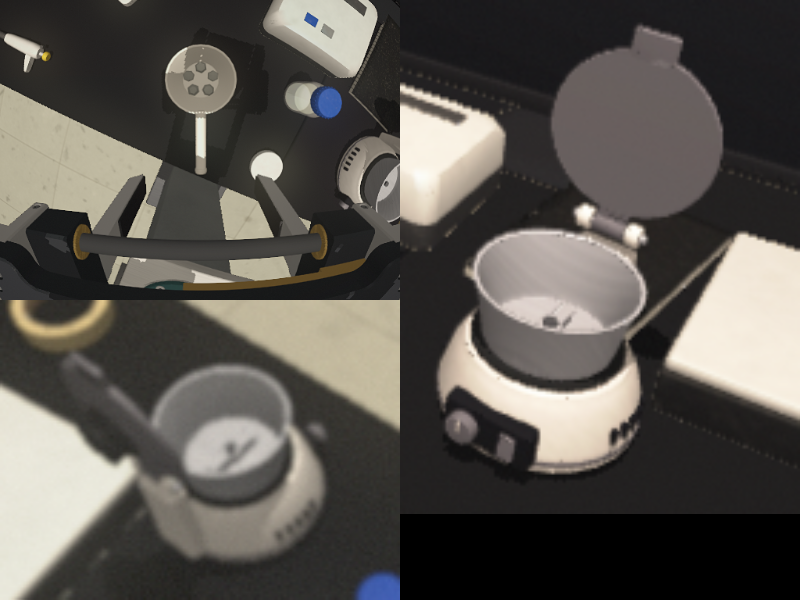

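The composite shows the wrist view (top left) with the dish rim centred at about (201,79) and its handle hanging straight down to (201,174). On the right is the scene crop: mill rim from 472 to 646, hinge at (611,225), tab end at (659,33). The side crop has the rim from 152 to 291 and the tab end at (75,355).

Run:
```python
from h import *
cw=dict(np.load("cw1.npz"));cs=robot.get_calibration("scene");cd=robot.get_calibration("side")
W=lambda p:np.array(p,float)*1.28
S=lambda p:(np.array(p,float)-[400,0])/2.857+[320,140]
D=lambda p:(np.array(p,float)-[0,300])/[2.985,3]+[90,95]
rim=W([[165,79],[237,79],[201,44],[176,53],[226,53]])
P=onz(cw,'wrist',rim,.042);print("dish wrist",circ(P))
im=cv2.imread("pics/wrist1.png");g=im.max(2)
e=onz(cw,'wrist',W([[201,174]]),.042)[0];ce=circ(P)[0];v=ce-e[:2];print("handle end",e,np.linalg.norm(v),np.degrees(np.arctan2(v[1],v[0])))
print("mill scene",circ(onz(cs,'scene',S([[540,229],[472,262],[490,240],[600,243],[630,265],[646,295]]),.125)))
print("mill side",circ(onz(cd,'side',D([[152,415],[291,410],[220,366],[170,382],[275,380],[283,440]]),.125)))
m=W([[372,186]]);print("mill mouth wrist~",onz(cw,'wrist',m,.125))
print("tab",tri([(cs,'scene',S([659,33])),(cd,'side',D([75,355]))]))
print("hinge scene z.13",onz(cs,'scene',S([[611,225]]),.13))
print("petri",onz(cw,'wrist',W([[266,166]]),.017),"bottle",onz(cw,'wrist',W([[326,102]]),.114))
# side rechecks of the dish, handle
s=cv2.imread("pics/scene0.png");mk=comp(s.min(2)>95,(222,235));print(cv2.boundingRect(mk))
cn=max(cv2.findContours(mk,0,1)[0],key=len)[:,0];b=cn[cn[:,1]>=cn[:,1].max()-1].mean(0);print("handle end scene",onz(cs,'scene',b,.034))
```

```text
dish wrist (array([0.52625907, 0.17103328]), np.float64(0.05280286354793011))
handle end [0.39272341 0.10852847 0.042     ] 0.1474402445408269 25.08315841995695
mill scene (array([ 0.52432496, -0.20890268]), np.float64(0.05951305189692988))
mill side (array([ 0.52608199, -0.2079581 ]), np.float64(0.06120675179693278))
mill mouth wrist~ [[ 0.51027212 -0.12771012  0.125     ]]
tab (array([ 0.61749339, -0.21756312,  0.28507107]), [np.float64(0.0035106152565317116), np.float64(0.003510615256531628)])
hinge scene z.13 [[ 0.60328223 -0.21393074  0.13      ]]
petri [[0.44373743 0.00764682 0.017     ]] bottle [[0.57411297 0.01650473 0.114     ]]
(214, 195, 42, 51)
handle end scene [[0.38873141 0.1028229  0.034     ]]
```

Call:
move_arm --motion '[0,0,0,0.05,0,0.38,1,0,0,0,0,0,0.38,1,0,0,0,0,0,0.38,1,0,0,0,0,0,0.38,1,0,0,0,0,0,0.2,1,0,0,0,0,0,0.18,1,0,0,0,0,0,0,1,0,0,0,0,0,0,0,0,0,0,0,0,0,0,0,0,0,0,0,0,0,0,0,0,0,0,0,0,0,0,0,0,0,0,0]'

```text
time: 3.05
tool_pos: [0.4496, 0.1363, 0.0169]
ee_rot: [3.141, -0.003, 0.436]
wrist_force: [0.2, 0.0, 0.7]
width: 0.0641
finger_force: 0.0
```

Call:
move_arm --motion '[0,0,0,0,0,0,0,0,0,0,0,0,0,0,0,0,0,0,0,0,0,0,0,0,0,0,0,0,0,0,0,0,0,0,0,0,0,0,0,0,0,0]'

```text
time: 3.55
tool_pos: [0.4485, 0.1361, 0.0154]
ee_rot: [-3.142, 0.0, 0.436]
wrist_force: [-0.4, -1.0, -0.1]
width: 0.024
finger_force: 0.0
```

Call:
move_arm --motion '[0,0,0,0,0,0,0,0,0,0,0,0,0,0,0,0,0,0,0,0,0,0,0,0,0,0,0,0,0,0,0,0,0,0,0,0,0,0,0,0,0,0]'

```text
time: 4.05
tool_pos: [0.4486, 0.136, 0.0154]
ee_rot: [3.141, 0.0, 0.436]
wrist_force: [1.0, -1.0, -0.9]
width: 0.0158
finger_force: 30.0
```

Call:
move_arm --motion '[0,0,0,0,0,-0.05,0,0,0,0,0,0,-0.1,0,0,0,0,0,0,-0.2,0,0,0,0,0,0,-0.2,0,0,0,0,0,0,0,0,0,0,0,0,0,0,0]'

```text
time: 4.55
tool_pos: [0.4496, 0.1364, 0.0719]
ee_rot: [3.141, -0.003, 0.436]
wrist_force: [0.0, 0.2, -2.2]
width: 0.0158
finger_force: 30.0
```

Run:
```python
from h import *
o=robot.get_obs();print(o['joint_positions'],o['tool_pos'],o['ee_rot'],o['finger_force'],o['width'])
a=robot.snapshot("wrist")[:,:,::-1];b=robot.snapshot("side")[:,:,::-1]
W=np.hstack([a[:,:400],b[120:320,180:380].repeat(2,0).repeat(2,1)[:384]]);cv2.imwrite("pics/m2.png",W)
```

```text
[ 1.73649813e-01 -2.73242061e-02  1.75772315e+00  7.43366184e-05
  1.40777182e+00  1.30842993e+00] [0.44957908 0.13635395 0.07194814] [ 3.14077601 -0.00332382  0.43600563] 29.98651474714279 0.015815821734659185
```

View pics/m2.png

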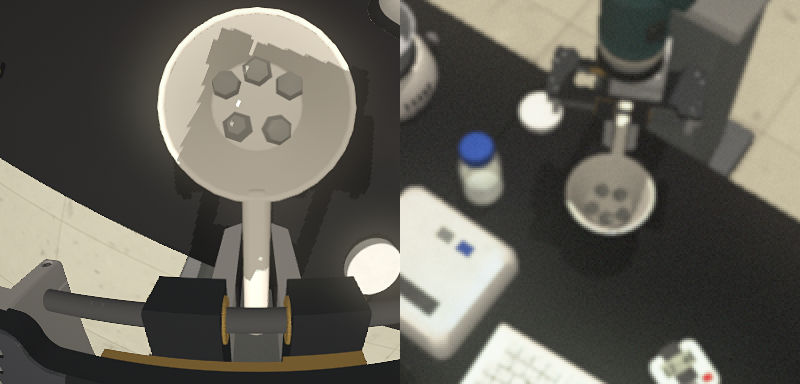

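The dish is lifted level, and all five lumps lie in it around (257,100). Now I'll raise it, yaw it to -20° and carry it over the mill.

Call:
move_arm --motion '[0,0,0,0,0,-0.2,0,0,0,0,0,0,-0.3,0,0,0,0,0,0,-0.3,0,0,0,0,0,0,-0.2,0,0,0,0.1,0,0,0,0,0,0,0.15,0,0,0,0,0,0,0.15,0,0,0,0,0,0,0.15,0,0,0,0,0,0,0.15,0,0,0,0,0,0,0.15,0,0,0,0,0,0,0.15,0,0,0,0]'

```text
time: 5.57
tool_pos: [0.4475, 0.136, 0.1684]
ee_rot: [3.14, 0.004, -0.355]
wrist_force: [-0.3, 0.4, -1.9]
width: 0.0157
finger_force: 30.0
```

Call:
move_arm --motion '[0,0,0,0.05,0.15,0,0,0,0,0,0.1,0.27,0,0,0,0,0,0.11,0.3,0,0,0,0,0,0.11,0.3,0,0,0,0,0,0.11,0.3,0,0,0,0,0,0.11,0.3,0,0,0,0,0,0.11,0.3,0,0,0,0,0,0.11,0.3,0,0,0,0,0,0.11,0.3,0,0,0,0,0,0.07,0.2,0,0,0,0,0,0,0,0,0,0,0,0,0,0,0,0]'

```text
time: 6.57
tool_pos: [0.4474, -0.1536, 0.1686]
ee_rot: [-3.141, 0.004, -0.352]
wrist_force: [-1.0, -0.2, -2.9]
width: 0.0161
finger_force: 30.0
```

Run:
```python
from h import *
o=robot.get_obs();print(o['joint_positions'],o['tool_pos'],o['ee_rot'],o['finger_force'],o['width'])
ims=[robot.snapshot(n)[:,:,::-1] for n in("wrist","scene")]
cv2.imwrite("pics/wrist3.png",ims[0]);np.savez("cw3.npz",**robot.get_calibration("wrist"))
b=cv2.resize(ims[1][130:310,310:460],(400,480))
W=np.zeros((480,800,3),np.uint8);W[:300,:400]=cv2.resize(ims[0],(400,300));W[:,400:]=b;cv2.imwrite("pics/m3.png",W)
```

```text
[-4.51194097e-01 -7.19314200e-02  1.60394345e+00  6.65667931e-04
  1.61361756e+00  1.47155916e+00] [ 0.44742682 -0.153638    0.1685621 ] [-3.1405308   0.00395117 -0.35192768] 29.999282956123352 0.01613244734438587
```

View pics/m3.png

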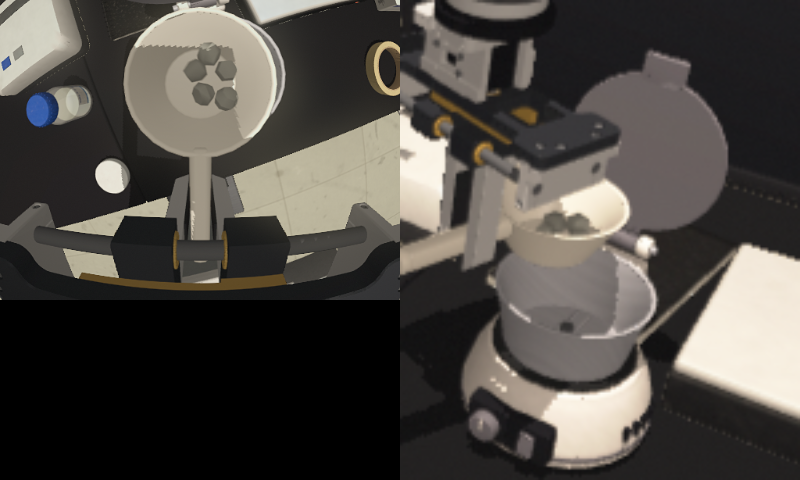

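The wrist view shows the lumps at about (210,75) in the dish, and the scene crop shows the bowl over the chamber and clear of the lid. Now I'll tip it about the handle.

Call:
move_arm --motion '[0.1,0,0,0,-0.015,0,0,0.15,0,0,0,-0.022,0,0,0.15,0,0,0,-0.022,0,0,0.15,0,0,0,-0.022,0,0,0.15,0,0,0,-0.022,0,0,0.15,0,0,0,-0.022,0,0,0.15,0,0,0,-0.022,0,0,0.15,0,0,0,-0.022,0,0,0.1,0,0,0,-0.015,0,0]'

```text
time: 7.42
tool_pos: [0.4537, -0.1381, 0.1769]
ee_rot: [-2.156, 0.002, -0.35]
wrist_force: [-0.5, -1.1, -2.6]
width: 0.0156
finger_force: 30.0
```

```bash
cat > st.py <<'E'
from h import *
from scipy.spatial.transform import Rotation as Ro
o=robot.get_obs();R=Ro.from_euler('xyz',o['ee_rot']).as_matrix()
print(o['time'],np.round(o['joint_positions'],3),"tcp",o['tool_pos'],"grasp",o['tool_pos']-.0188*R[:,2],"\nx",R[:,0],"z",R[:,2],o['wrist_force'],o['width'])
E
python3 st.py
```

```text
7.4167 [-0.966  0.185  1.641  0.803  1.905  0.991] tcp [ 0.45371173 -0.13809197  0.17686497] grasp [ 0.44835658 -0.15282007  0.18724985] 
x [ 0.9393589  -0.34293007 -0.00195477] z [ 0.28484833  0.78340932 -0.55238688] [-0.52388021 -1.10842499 -2.55207695] 0.015620703306261988
```

Call:
move_arm --motion '[0.08,0,0,0,-0.012,0,0,0.08,0,0,0,-0.012,0,0,0.08,0,0,0,-0.012,0,0,0.08,0,0,0,-0.012,0,0,0.08,0,0,0,-0.012,0,0,0.08,0,0,0,-0.012,0,0,0.08,0,0,0,-0.012,0,0,0.08,0,0,0,-0.012,0,0,0,0,0,0,0,0,0,0,0,0,0,0,0,0]'

```text
time: 8.25
tool_pos: [0.4554, -0.1341, 0.1859]
ee_rot: [-1.658, 0.002, -0.348]
wrist_force: [-0.9, -0.4, -2.0]
width: 0.0159
finger_force: 30.0
```

Call:
move_arm --motion '[0.08,0,0,0,-0.012,0,0,0.08,0,0,0,-0.012,0,0,0.08,0,0,0,-0.012,0,0,0.08,0,0,0,-0.012,0,0,0.08,0,0,0,-0.012,0,0,0,0,0,0,0,0,0,0,0,0,0,0,0,0]'

```text
time: 8.83
tool_pos: [0.4554, -0.1348, 0.1927]
ee_rot: [-1.346, -0.0, -0.348]
wrist_force: [-0.3, 0.4, -1.9]
width: 0.0156
finger_force: 30.0
```

```bash
python3 st.py
python3 - <<'E'
from h import *
ims=[robot.snapshot(n)[:,:,::-1] for n in("wrist","scene","side")]
W=np.zeros((600,800,3),np.uint8);W[:300,:400]=cv2.resize(ims[0],(400,300));W[300:,:400]=cv2.resize(ims[2][85:205,90:250],(400,300));W[:480,400:]=cv2.resize(ims[1][130:310,310:460],(400,480));cv2.imwrite("pics/m4.png",W)
E
```

```text
8.8333 [-1.032  0.61   1.684  1.263  2.226  0.823] tcp [ 0.45539408 -0.13477102  0.19273951] grasp [ 0.44914414 -0.15199738  0.18854061] 
x [ 9.40022570e-01 -3.41112161e-01  2.47178485e-04] z [0.33244353 0.91629576 0.22334589] [-0.33953486  0.41598285 -1.86209362] 0.015643439357563866
```

View pics/m4.png

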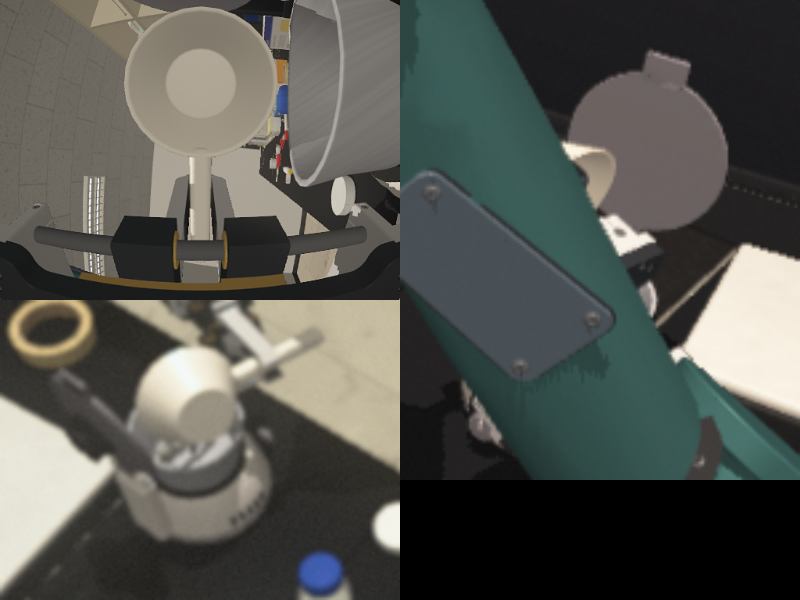

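The wrist view shows the dish empty, with the bowl at (200,83), and the side crop shows lumps inside the chamber around (190,455). Next I'll turn the dish level and carry it back.

Call:
move_arm --motion '[-0.1,0,0,0,0.015,0,0,-0.15,0,0,0,0.022,0,0,-0.15,0,0,0,0.022,0,0,-0.15,0,0,0,0.022,0,0,-0.15,0,0,0,0.022,0,0,-0.15,0,0,0,0.022,0,0,-0.15,0,0,0,0.022,0,0,-0.15,0,0,0,0.022,0,0,-0.15,0,0,0,0.022,0,0,-0.15,0,0,0,0.022,0,0,-0.15,0,0,0,0.022,0,0,-0.15,0,0,0,0.022,0,0]'

```text
time: 9.98
tool_pos: [0.4517, -0.1449, 0.1734]
ee_rot: [-2.725, -0.005, -0.351]
wrist_force: [0.1, -0.4, -2.7]
width: 0.0157
finger_force: 30.0
```

Call:
move_arm --motion '[-0.15,0,0,0,0.022,0,0,-0.15,0,0,0,0.022,0,0,-0.15,0,0,0,0.022,0,0,-0.09,0,0,0,0.018,0,0,0,0,0,0,0,0,0,0,0,0,0,0,0,0]'

```text
time: 10.48
tool_pos: [0.4491, -0.1502, 0.1697]
ee_rot: [-3.14, -0.001, -0.347]
wrist_force: [-0.7, -0.5, -1.7]
width: 0.016
finger_force: 30.0
```

```bash
python3 st.py
```

```text
10.4833 [-0.444 -0.075  1.605  0.002  1.611  1.474] tcp [ 0.44906173 -0.1502155   0.16973182] grasp [ 0.44902889 -0.15023846  0.18853178] 
x [ 0.94042832 -0.33998982  0.00122732] z [ 0.00174661  0.00122137 -0.99999773] [-0.69701849 -0.47488916 -1.72208896] 0.01599095760856755
```

Now carry it back, yaw it and check the chamber.

Call:
move_arm --motion '[0,0,0,-0.11,-0.3,0,0,0,0,0,-0.11,-0.3,0,0,0,0,0,-0.11,-0.3,0,0,0,0,0,-0.11,-0.3,0,0,0,0,0,-0.11,-0.3,0,0,0,0,0,-0.11,-0.3,0,0,0,0,0,-0.11,-0.3,0,0,0,0,0,-0.11,-0.3,0,0,0,0,0,-0.11,-0.3,0,0]'

```text
time: 11.23
tool_pos: [0.4482, 0.1364, 0.1688]
ee_rot: [-3.14, 0.001, -0.352]
wrist_force: [0.9, -0.2, -0.9]
width: 0.0153
finger_force: 30.0
```

Call:
move_arm --motion '[0,0,-0.15,0,0,0,0,0,0,-0.15,0,0,0,0,0,0,-0.15,0,0,0,0,0,0,-0.15,0,0,0,0,0,0,-0.15,0,0,0,0,0,0,-0.15,0,0,0,0,0,0,-0.1,0,0,0,0,0,0,0,0,0,0.4,0,0,0,0,0,0,0.4,0,0,0,0,0,0,0.3,0,0,0,0,0,0,0.2,0,0,0,0,0,0,0,0]'

```text
time: 12.23
tool_pos: [0.4439, 0.1339, 0.0332]
ee_rot: [-3.137, 0.012, 0.433]
wrist_force: [0.6, -1.2, -1.5]
width: 0.0153
finger_force: 30.0
```

```bash
python3 st.py
python3 - <<'E'
from h import *
ims=[robot.snapshot(n)[:,:,::-1] for n in("scene","side")]
W=np.zeros((480,800,3),np.uint8);W[:,:400]=cv2.resize(ims[1][85:205,90:190],(400,480));W[:,400:]=cv2.resize(ims[0][130:310,310:460],(400,480));cv2.imwrite("pics/m5.png",W)
E
```

```text
12.2333 [1.700e-01 8.000e-03 1.805e+00 1.000e-03 1.341e+00 1.307e+00] tcp [0.44391311 0.13392408 0.03324967] grasp [0.44414731 0.13393719 0.0520482 ] 
x [ 0.90772871  0.41939719 -0.01160153] z [-1.24576974e-02 -6.97236784e-04 -9.99922157e-01] [ 0.56693099 -1.16276871 -1.54055595] 0.015260009033089057
```

View pics/m5.png

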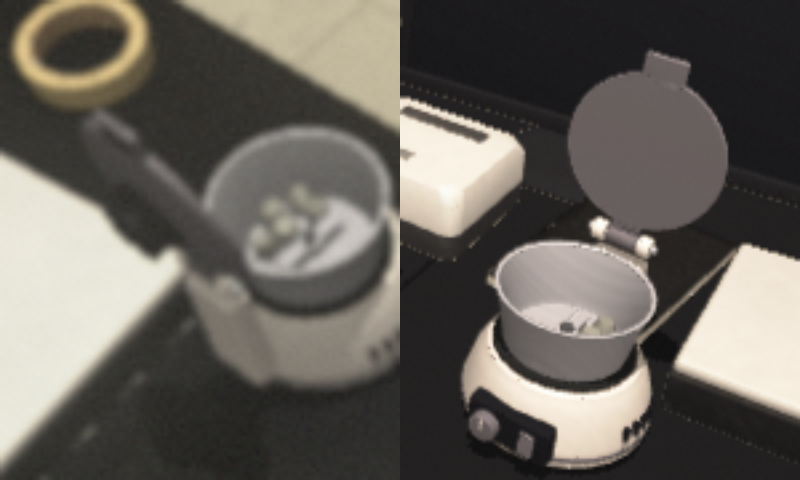

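The side crop shows five lumps on the chamber floor, at (300,192), (315,203), (275,208), (283,226) and (262,237). Next I'll set the dish down and release it.

Call:
move_arm --motion '[0,0,0,0,0,0,0,0,0,0,0,0,0.06,0,0,0,0,0,0,0.06,0,0,0,0,0,0,0.04,0,0,0,0,0,0,0,0,0,0,0,0,0,0,0]'

```text
time: 12.83
tool_pos: [0.4482, 0.1361, 0.0225]
ee_rot: [-3.141, 0.001, 0.436]
wrist_force: [-0.3, -0.6, -1.5]
width: 0.0158
finger_force: 30.0
```

```bash
python3 st.py
```

```text
12.8333 [0.174 0.021 1.815 0.    1.306 1.308] tcp [0.44822923 0.13606906 0.02253827] grasp [0.44824086 0.13607027 0.04133827] 
x [ 9.06400059e-01  4.22419917e-01 -5.88144266e-04] z [-6.18784277e-04 -6.45756644e-05 -9.99999806e-01] [-0.28050658 -0.57059623 -1.51441311] 0.01582671608550406
```

Call:
move_arm --motion '[0,0,0,0,0,0.03,0,0,0,0,0,0,0.03,0,0,0,0,0,0,0.01,0,0,0,0,0,0,0,0,0,0,0,0,0,0,0,0,0,0,0,0,0,0]'

```text
time: 13.33
tool_pos: [0.4487, 0.136, 0.0162]
ee_rot: [3.141, -0.0, 0.436]
wrist_force: [-3.0, -1.8, 3.4]
width: 0.0158
finger_force: 30.0
```

Call:
move_arm --motion '[0,0,0,0,0,0,0.2,0,0,0,0,0,0,0.4,0,0,0,0,0,0,0.4,0,0,0,0,0,0,0.4,0,0,0,0,0,0,0.4,0,0,0,0,0,0,0.4,0,0,0,0,0,0,0.4,0,0,0,0,0,0,0.4]'

```text
time: 14.0
tool_pos: [0.4486, 0.136, 0.0158]
ee_rot: [3.142, -0.0, 0.436]
wrist_force: [0.9, 0.6, 0.4]
width: 0.0374
finger_force: 0.0
```

Call:
move_arm --motion '[0,0,0,0,0,-0.1,0.4,0,0,0,0,0,-0.3,0.4,0,0,0,0,0,-0.4,0.4,0,0,0,0,0,-0.4,0.4,0,0,0,0,0,-0.4,0,0,0,0,0,0,-0.4,0,0,0,0,0,0,-0.4,0,0,0,0,0,0,-0.4,0,0,0,0,0,0,-0.2,0,0,0,0,0,0,0,0]'

```text
time: 14.83
tool_pos: [0.4502, 0.1363, 0.3233]
ee_rot: [3.138, -0.013, 0.436]
wrist_force: [0.6, 0.3, 0.4]
width: 0.0017
finger_force: 0.0
```

```bash
python3 st.py
python3 - <<'E'
from h import *
ims=[robot.snapshot(n)[:,:,::-1] for n in("scene","side","wrist")]
for n,i in zip(("scene","side","wrist"),ims):cv2.imwrite(f"pics/{n}6.png",i)
W=np.zeros((600,800,3),np.uint8);W[:300,:400]=cv2.resize(ims[2],(400,300));W[300:,:400]=cv2.resize(ims[1][80:290,80:360],(400,300));W[:514,400:]=cv2.resize(ims[0][140:320,320:460],(400,514));cv2.imwrite("pics/m6.png",W)
E
```

```text
14.8333 [ 0.173 -0.094  1.319 -0.     1.903  1.308] tcp [0.45022311 0.1363295  0.32334878] grasp [0.44998003 0.13628749 0.34214716] 
x [0.90639035 0.42225129 0.01266407] z [ 0.0129296   0.00223498 -0.99991391] [0.62965384 0.32498617 0.36071246] 0.0016513493005158853
```

View pics/m6.png

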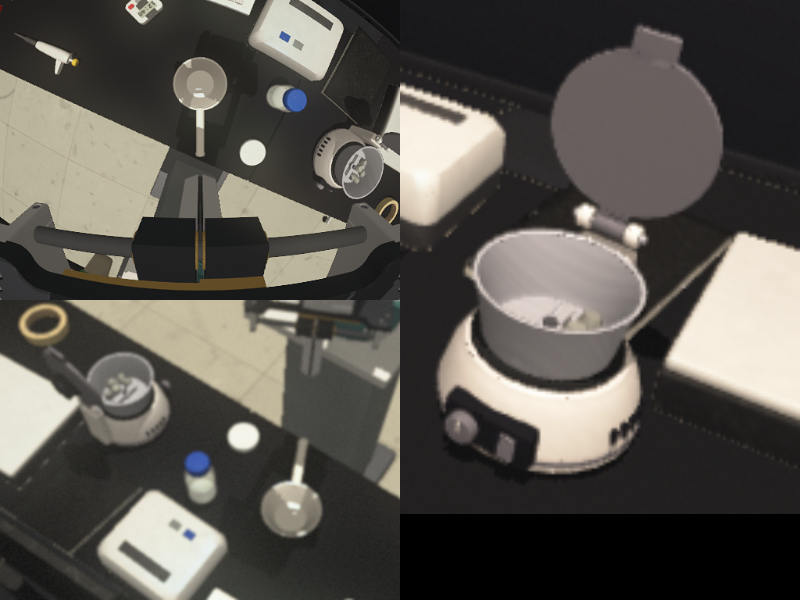

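The dish stands upright and empty, seen at (200,83) in the wrist view and (292,508) in the side crop. The lumps are still in the chamber, and the lid is open with its tab end at (659,33) in the scene crop. Now I'll turn the tool and move behind the lid.

Call:
move_arm --motion '[0,0,-0.15,0,0,0,0,0,0,-0.15,0,0,0,0,0,0,-0.15,0,0,0,0,0,0,-0.15,0,0,0,0,0,0,-0.15,0,0,0,0,0,0,-0.15,0,0,0,0,0,0,-0.15,0,0,0,0,0,0,-0.15,0,0,0,0,0,0,-0.133,0,0,0,0,0,0,0,0,0,0,0,0,0,0,0,0,0,0]'

```text
time: 15.9
tool_pos: [0.4478, 0.1359, 0.3137]
ee_rot: [-3.138, 0.001, 1.48]
wrist_force: [-0.3, -0.4, 0.3]
width: 0.0003
finger_force: 0.0
```

Call:
move_arm --motion '[0,0,0,-0.28,0.2,0,0,0,0,0,-0.28,0.2,0,0,0,0,0,-0.28,0.2,0,0,0,0,0,-0.28,0.2,0,0,0,0,0,-0.28,0.2,0,0,0,0,0,-0.28,0.2,0,0,0,0,0,-0.28,0.2,0,0,0,0,0,-0.28,0.2,0,0,0,0,0,-0.28,0.2,0,0,0,0,0,-0.28,0.2,0,0,0,0,0,-0.28,0.2,0,0]'

```text
time: 16.82
tool_pos: [0.6409, -0.1916, 0.3144]
ee_rot: [-3.14, -0.001, 1.48]
wrist_force: [-0.1, 0.8, 0.5]
width: 0.0003
finger_force: 0.0
```

```bash
python3 st.py
```

```text
16.8167 [-0.375  0.38   0.804  0.     1.96  -0.284] tcp [ 0.64090156 -0.19162143  0.31437795] grasp [ 0.64093912 -0.19163856  0.33317791] 
x [9.06878479e-02 9.95879103e-01 7.25927969e-04] z [-1.99776350e-03  9.10852622e-04 -9.99997590e-01] [-0.14723897  0.76840926  0.49705985] 0.00032449784768209496
```

Call:
move_arm --motion '[0,0,0,-0.27,0.21,0,0,0,0,0,0,0,0,0]'

```text
time: 16.98
tool_pos: [0.6607, -0.2247, 0.3086]
ee_rot: [-3.134, -0.0, 1.474]
wrist_force: [0.2, -0.2, -1.4]
width: 0.0003
finger_force: 0.0
```

```bash
python3 st.py
python3 - <<'E'
from h import *
cs=robot.get_calibration("scene");cd=robot.get_calibration("side")
def proj(c,X):
    p=c['R']@X+c['t'];return np.round([c['fx']*p[0]/p[2]+c['cx'],c['fy']*p[1]/p[2]+c['cy']],1)
y=np.radians(-5);m=np.array([np.cos(y),np.sin(y),0]);z=np.array([0,0,1]);h=np.array([.525,-.2085,.13])+.076*m
print("seen tab (410.7,151.6) (115.1,113.3); lid centre scene (403,186.8)")
for a in(1.65,1.7,1.75,1.8):
    u=-m*np.cos(a)+z*np.sin(a)
    print(a,proj(cs,h+.154*u),proj(cd,h+.154*u),proj(cs,h+.076*u),(h+.115*u))
E
```

```text
16.9833 [-0.408  0.46   0.707 -0.002  1.983 -0.312] tcp [ 0.66068505 -0.22471539  0.30855318] grasp [ 0.66082811 -0.224738    0.32735262] 
x [9.62777250e-02 9.95354401e-01 4.64487782e-04] z [-0.00760958  0.00120269 -0.99997032] [ 0.17363098 -0.19662451 -1.39714193] 0.00027572048066226566
seen tab (410.7,151.6) (115.1,113.3); lid centre scene (403,186.8)
1.65 [410.7 152.2] [119.  113.4] [401.8 187.7] [ 0.60977508 -0.21591686  0.24463948]
1.7 [412.5 151.4] [116.3 115.7] [402.7 187.2] [ 0.61547153 -0.21641523  0.24404145]
1.75 [414.1 150.7] [113.7 118.1] [403.5 186.8] [ 0.62113109 -0.21691038  0.24315838]
1.8 [415.8 150.2] [111.2 120.6] [404.3 186.5] [ 0.62673961 -0.21740106  0.24199248]
```

Call:
move_arm --motion '[0,0,0,0,0,0.3,0,0,0,0,0,0,0.3,0,0,0,0,0,0,0,0,0,0,0,0,0,0,0]'

```text
time: 17.32
tool_pos: [0.6576, -0.2179, 0.252]
ee_rot: [-3.134, -0.003, 1.482]
wrist_force: [-0.5, 0.5, -0.5]
width: 0.0005
finger_force: 0.0
```

```bash
python3 st.py
```

```text
17.3167 [-0.402  0.425  0.867  0.     1.858 -0.313] tcp [ 0.65759384 -0.21787151  0.25200265] grasp [ 0.65773246 -0.21793303  0.27080204] 
x [0.08887615 0.99603928 0.00260426] z [-0.00737359  0.00327247 -0.99996746] [-0.51088682  0.49723408 -0.46247525] 0.0004525533501888635
```

Call:
move_arm --motion '[0,0,0,0,-0.08,0,0,0,0,0,0,-0.08,0,0,0,0,0,0,-0.08,0,0,0,0,0,0,-0.08,0,0,0,0,0,0,-0.08,0,0,0,0,0,0,-0.08,0,0]'

```text
time: 17.82
tool_pos: [0.6114, -0.2146, 0.2582]
ee_rot: [3.138, 0.001, 1.483]
wrist_force: [0.7, 0.6, -0.1]
width: 0.0004
finger_force: 0.3
```

Call:
move_arm --motion '[0,0,0,0,-0.08,0.02,0,0,0,0,0,-0.08,0.02,0,0,0,0,0,-0.08,0,0,0,0,0,0,-0.08,0,0,0,0,0,0,-0.08,0,0,0,0,0,0,-0.08,0,0,0,0,0,0,-0.08,0,0,0,0,0,0,0,0,0]'

```text
time: 18.48
tool_pos: [0.5542, -0.2097, 0.2524]
ee_rot: [3.142, 0.0, 1.482]
wrist_force: [0.4, 0.2, -0.7]
width: 0.0002
finger_force: 0.0
```

```bash
python3 st.py
python3 - <<'E'
from h import *
a=cv2.imread("pics/scene6.png").astype(int);b=robot.snapshot("scene")[:,:,::-1];cv2.imwrite("pics/scene7.png",b)
# old lid region: still lid grey?
print("upper lid area then/now",a[160:176,400:420].mean((0,1)),b[160:176,400:420].mean((0,1)))
print("tab",a[152:157,408:414].mean((0,1)),b[152:157,408:414].mean((0,1)),"mouth",a[236:246,370:380].mean((0,1)),b[236:246,370:380].mean((0,1)))
E
```

```text
18.4833 [-0.457  0.179  1.176 -0.     1.786 -0.369] tcp [ 0.55421834 -0.20967343  0.25243463] grasp [ 0.55421743 -0.20966856  0.27123463] 
x [ 8.83766181e-02  9.96087099e-01 -2.53916977e-04] z [ 4.81406467e-05 -2.59185643e-04 -9.99999965e-01] [ 0.35135613  0.2438771  -0.65971051] 0.00015084174888368253
upper lid area then/now [ 93.940625  94.928125 103.36875 ] [37.20625 36.15    37.7875 ]
tab [101.33333333 101.46666667 111.73333333] [28.93333333 26.63333333 27.16666667] mouth [167.58 172.68 183.8 ] [118.41 121.85 129.63]
```

Call:
move_arm --motion '[0,0,0,0,0,0,0,0,0,0,0,0,0,0,0,0,0,0,0,0,0,0,0,0,0,0,0,0,0,0,0,0,0,0,0,0,0,0,0,0,0,0,0,0,0,0,0,0,0,0,0,0,0,0,0,0,0,0,0,0,0,0,0,0,0,0,0,0,0,0,0,0,0,0,0,0,0,0,0,0,0,0,0,0]'

```text
time: 19.53
tool_pos: [0.5555, -0.2097, 0.2519]
ee_rot: [3.141, 0.0, 1.483]
wrist_force: [0.5, -0.7, -0.2]
width: -0.0
finger_force: 0.0
```

Call:
move_arm --motion '[0,0,0,-0.01,-0.1,0,0,0,0,0,-0.01,-0.1,0,0,0,0,0,0,-0.09,0,0,0,0,0,0,0,0,0,0,0,0,0,0,0,0,0,0,0,0,0,0,0,0,0,0,0,0,0,0,0,0,0,0,0,0,0,0,0,0,0,0,0,0,0,0,0,0,0,0,0,0,0,0,0,0,0,0,0,0,0,0,0,0,0]'

```text
time: 20.53
tool_pos: [0.5266, -0.2092, 0.2517]
ee_rot: [-3.142, -0.0, 1.483]
wrist_force: [-0.5, 0.3, -0.4]
width: 0.0005
finger_force: 0.0
```

```bash
python3 st.py
python3 - <<'E'
from h import *
ims=[robot.snapshot(n)[:,:,::-1] for n in("wrist","scene","side")]
cv2.imwrite("pics/wrist8.png",ims[0])
W=np.zeros((600,800,3),np.uint8);W[:300,:400]=cv2.resize(ims[0],(400,300));W[300:,:400]=cv2.resize(ims[2][75:285,80:360],(400,300));W[:514,400:]=cv2.resize(ims[1][140:320,320:460],(400,514));cv2.imwrite("pics/m8.png",W)
E
```

```text
20.5333 [-0.478  0.12   1.244  0.     1.778 -0.39 ] tcp [ 0.52657347 -0.20917888  0.25172041] grasp [ 0.52657417 -0.20918004  0.27052041] 
x [8.77819212e-02 9.96139715e-01 5.78067709e-05] z [-3.74833934e-05  6.13339014e-05 -9.99999997e-01] [-0.48710659  0.33080232 -0.42402545] 0.0005464345717515629
```

View pics/m8.png

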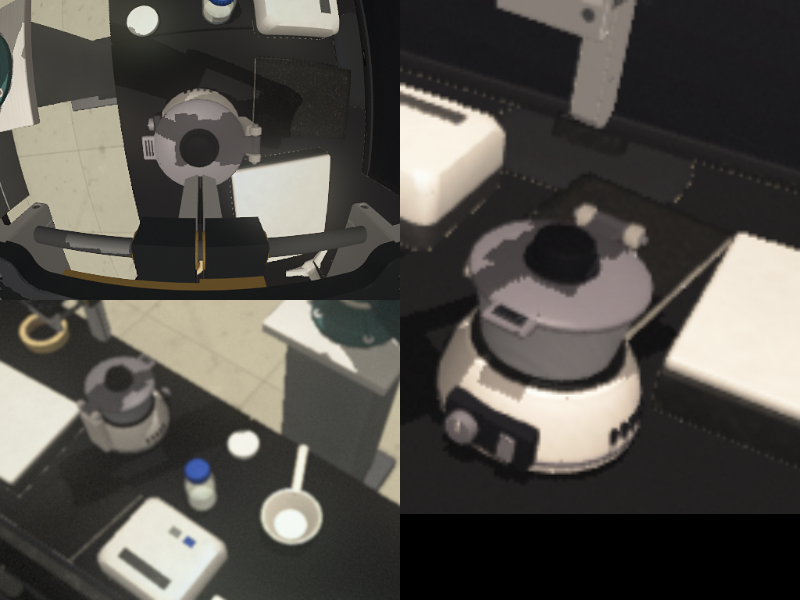

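The lid is shut: the scene crop shows the cap up at (563,250), and the wrist view has it at (199,148), in line with the fingers. Next I'll check the cap's position and come down just above it.

Run:
```python
from h import *
c=robot.get_calibration("wrist");print(onz(c,'wrist',[[254.7,189.4]],.16))
c=robot.get_calibration("scene");print(onz(c,'scene',[[320+163/2.857,140+236/2.857]],.16))
```

```text
[[ 0.52590311 -0.20279152  0.16      ]]
[[ 0.52590545 -0.20725727  0.16      ]]
```

Call:
move_arm --motion '[0,0,0,0,0,0.3,0,0,0,0,0,0,0.3,0,0,0,0,0,0,0.2,0,0,0,0,0,0,0,0,0,0,0,0,0,0,0,0,0,0,0,0,0,0,0,0,0,0,0,0,0]'

```text
time: 21.27
tool_pos: [0.5276, -0.2098, 0.1743]
ee_rot: [3.138, 0.002, 1.483]
wrist_force: [0.8, -0.5, -0.6]
width: 0.0005
finger_force: 0.0
```

```bash
python3 st.py
```

```text
21.2667 [-0.478  0.131  1.384  0.     1.622 -0.39 ] tcp [ 0.52762322 -0.20976286  0.17431858] grasp [ 0.52755096 -0.20972595  0.19311841] 
x [ 0.08783266  0.99613393 -0.00161817] z [ 0.00384321 -0.0019633  -0.99999069] [ 0.84648582 -0.47430645 -0.64646972] 0.0004919538417572704
```

Call:
move_arm --motion '[0,0,0,0.02,-0.01,0.04,0,0,0,0,0,0,0.04,0,0,0,0,0,0,0.03,0,0,0,0,0,0,0,0,0,0,0,0,0,0,0,0,0,0,0,0,0,0,0,0,0,0,0,0,0]'

```text
time: 21.85
tool_pos: [0.5256, -0.2071, 0.1608]
ee_rot: [-3.141, -0.0, 1.483]
wrist_force: [-0.4, 0.3, 0.4]
width: 0.0007
finger_force: 0.2
```

Call:
move_arm --motion '[0,0,0,0,0,0.02,0,0,0,0,0,0,0.02,0,0,0,0,0,0,0.01,0,0,0,0,0,0,0,0,0,0,0,0,0,0,0,0,0,0,0,0,0,0]'

```text
time: 22.35
tool_pos: [0.5257, -0.2072, 0.1569]
ee_rot: [3.141, 0.0, 1.483]
wrist_force: [-1.2, 1.1, 6.0]
width: 0.0003
finger_force: 2.8
```

Call:
move_arm --motion '[0,0,0,0,0,0.02,0,0,0,0,0,0,0.02,0,0,0,0,0,0,0.015,0,0,0,0,0,0,0.01,0,0,0,0,0,0,0,0,0,0,0,0,0,0,0,0,0,0,0,0,0,0]'

```text
time: 22.93
tool_pos: [0.5258, -0.2071, 0.1512]
ee_rot: [3.14, 0.001, 1.483]
wrist_force: [-3.1, 0.7, 7.9]
width: 0.0004
finger_force: 4.2
```

```bash
python3 st.py;python3 st.py
```

```text
22.9333 [-0.476  0.136  1.425 -0.     1.579 -0.388] tcp [ 0.52576233 -0.20714038  0.15123671] grasp [ 0.52573646 -0.20712538  0.17003669] 
x [ 8.77723224e-02  9.96140334e-01 -6.74372202e-04] z [ 1.37652547e-03 -7.98273253e-04 -9.99998734e-01] [-3.11200952  0.68975099  7.90627324] 0.00041285017489446055
22.9333 [-0.476  0.136  1.425 -0.     1.579 -0.388] tcp [ 0.52576233 -0.20714038  0.15123671] grasp [ 0.52573646 -0.20712538  0.17003669] 
x [ 8.77723224e-02  9.96140334e-01 -6.74372202e-04] z [ 1.37652547e-03 -7.98273253e-04 -9.99998734e-01] [-3.11200952  0.68975099  7.90627324] 0.00041285017489446055
```

Call:
move_arm --motion '[0,0,0,0,0,0.01,0,0,0,0,0,0,0,0,0,0,0,0,0,0,0,0,0,0,0,0,0,0]'

```text
time: 23.27
tool_pos: [0.5257, -0.2072, 0.1504]
ee_rot: [3.14, 0.001, 1.483]
wrist_force: [-2.8, 1.3, 8.7]
width: 0.0004
finger_force: 4.4
```

Call:
move_arm --motion '[0,0,0,0,0,0,0,0,0,0,0,0,0,0,0,0,0,0,0,0,0,0,0,0,0,0,0,0]'

```text
time: 23.6
tool_pos: [0.5258, -0.2071, 0.1504]
ee_rot: [3.14, 0.001, 1.483]
wrist_force: [-2.7, 2.0, 9.1]
width: 0.0005
finger_force: 4.4
```

Call:
move_arm --motion '[0,0,0,0,0,0,0,0,0,0,0,0,0,0,0,0,0,0,0,0,0]'

```text
time: 23.85
tool_pos: [0.5257, -0.2072, 0.1504]
ee_rot: [3.14, 0.001, 1.483]
wrist_force: [-2.7, 1.2, 8.5]
width: 0.0004
finger_force: 4.4
```

Call:
move_arm --motion '[0,0,0,0,0,0.007,0,0,0,0,0,0,0,0,0,0,0,0,0,0,0,0,0,0,0,0,0,0,0,0,0,0,0,0,0,0,0,0,0,0,0,0,0,0,0,0,0,0,0,0,0,0,0,0,0,0,0,0,0,0,0,0,0,0,0,0,0,0,0,0,0,0,0,0,0,0,0,0,0,0,0,0,0,0]'

```text
time: 24.85
tool_pos: [0.5257, -0.2072, 0.1498]
ee_rot: [3.14, 0.001, 1.483]
wrist_force: [-4.1, 0.9, 9.0]
width: 0.0007
finger_force: 4.6
```

Call:
move_arm --motion '[0,0,0,0,0,0,0,0,0,0,0,0,0,0,0,0,0,0,0,0,0,0,0,0,0,0,0,0,0,0,0,0,0,0,0,0,0,0,0,0,0,0,0,0,0,0,0,0,0,0,0,0,0,0,0,0,0,0,0,0,0,0,0,0,0,0,0,0,0,0,0,0,0,0,0,0,0,0,0,0,0,0,0,0]'

```text
time: 25.85
tool_pos: [0.5258, -0.2071, 0.1498]
ee_rot: [3.14, 0.001, 1.483]
wrist_force: [-2.7, 1.8, 10.4]
width: 0.0007
finger_force: 4.6
```

Call:
move_arm --motion '[0,0,0,0,0,0,0,0,0,0,0,0,0,0,0,0,0,0,0,0,0,0,0,0,0,0,0,0,0,0,0,0,0,0,0,0,0,0,0,0,0,0,0,0,0,0,0,0,0,0,0,0,0,0,0,0,0,0,0,0,0,0,0,0,0,0,0,0,0,0,0,0,0,0,0,0,0,0,0,0,0,0,0,0]'

```text
time: 26.85
tool_pos: [0.5258, -0.2072, 0.1498]
ee_rot: [3.14, 0.001, 1.483]
wrist_force: [-4.9, 2.1, 8.9]
width: 0.0005
finger_force: 4.6
```

```bash
python3 st.py; python3 -c "
from bench import robot
print(robot.close_job())"
```

```text
26.85 [-0.476  0.136  1.427 -0.     1.576 -0.388] tcp [ 0.52576189 -0.20715642  0.14981936] grasp [ 0.52573224 -0.2071397   0.16861933] 
x [ 8.78198720e-02  9.96136091e-01 -7.47533604e-04] z [ 1.57688409e-03 -8.89450896e-04 -9.99998361e-01] [-4.8606676   2.08952498  8.86000491] 0.0004755171354930204
the job is handed in; nothing more can be done
None
```

The job is handed in at 26.9 s: five lumps in the chamber, dish upright on the bench, lid shut, and the cap held about 10 mm down at roughly 9 N for over 2 s; the hand-in returned no verdict.

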